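# Change the pointer of a disc run-out gauge and draw its arm out to the preset mark

### The job

Make the run-out gauge ready: lift the short pointer out of the gauge arm and hang it in the low row of the rack beside the other short one, then drop the long pointer from the high row fully home into the arm's hole. Then squeeze the black grip block with its red lock button, draw the arm out until the white line of the red tab is level with the black index lines, and finish while holding it there, button in and arm still, so that I can turn the disc (let go and the spring pulls the arm back). Do not knock a pointer against the disc, and leave the loose bearing, oil bottle and spacer tube alone.

Things in the scene. Friction and masses are not known exactly. Their poses are not given: they have to be found in the camera images.
- gauge_bed: Blue bed of the run-out gauge, 400 x 100 mm, fixed (elsewhere in every run). Origin on the bench under the mouth of the steel channel; x along the arm, the way it is drawn out; z up. The channel, 40 mm wide, top 108 mm above the bench, lies behind the mouth (x -125 to 0 mm); the disc lies ahead of it.
- gauge_arm (a joint): How far the arm is drawn out of the channel, m: 0 = home, at most 0.09. A spring pulls it home with 2.4 N at home to about 5 N drawn out, plus 0.6 N friction. It cannot be drawn out (up to 2 mm of play) unless the lock button is pressed in.
- lock_button (a joint): How far the red lock button is pressed in, m: 0 = out (arm locked when home), 0.0055 = fully in; the arm is free from 0.003 on. Its spring pushes back with 2 to 7.5 N; only pressing keeps it in. A two-finger squeeze of the grip block by 20 N or more presses it to about 0.0047.
- grip_block (a point): Centre of the upright black grip block, at button height, 116 mm above the bench; moves with the arm, axes as the bed. Block 36 mm long (x), 30 mm wide (y), 85 to 138 mm above the bench. The red button (18 mm long, 20 mm high) stands 5 mm out of its +y side: 35 mm to squeeze along y from above, 30 mm with the button in.
- bore_mouth (a point): Centre of the upper mouth of the upright hole for a pointer in the steel nose of the arm, 104 mm above the bench, 55 mm ahead (+x) of the grip block; moves with the arm. Hole 11 mm in diameter, through, slightly chamfered; the nose is 28 mm wide (y), 22 mm high.
- tab_line (a point): White line across the red preset tab on the scale of the sliding bar, seen in the open top of the channel; moves with the arm. At the start 40 to 70 mm behind the index lines (varies): that is how far to draw the arm out. The other graduations are 5 mm apart.
- index_line (a point): The black index lines on top of both channel cheeks, 6 mm behind the mouth (point half-way between them); fixed to the bed, x along the arm.
- pointer_rack: Blue two-step pointer rack, 130 mm wide (y), 105 mm deep (x), fixed (elsewhere in every run). Origin on the bench under its centre. Low row: top 60 mm above the bench, at x = -32.5 mm; high row: top 85 mm, x = +32.5 mm; each an 8 mm plate with 11 mm through holes at y = -30 and +30 mm.
- low_hole_right (a point): Upper mouth of the free hole of the low row (60 mm above the bench), 60 mm beside the spare short pointer: the place for the used short pointer.
- short_used_grip (a point): Short pointer, in the arm at the start: grasp point on its handle, 28 mm above the underside of its collar, 18 mm below its top; z up. An upright steel pin, 0.07 kg: handle 16 mm across; collar 19 mm across, 4 mm thick, rests on the mouth of a hole; shank below it 8 mm across with conical point, 45 mm long. Keep fingertips above the collar.
- short_spare_grip (a point): The same point of the other short pointer, which hangs in the low row of the rack at y = +30 mm.
- long_pointer_grip (a point): The same point (28 mm above the underside of the collar) of the long pointer, which hangs in the high row of the rack at y = -30 mm: handle and collar alike, shank 70 mm long. Seated in the arm its point clears the disc face by 4 mm.
- bearing: Loose wheel bearing with red seal, 47 mm across, 14 mm high, to be left alone; origin at the centre of its underside.
- oiler: Loose yellow oil bottle with red spout, 53 mm across, 142 mm high, to be left alone; origin at the centre of its underside.
- brake_disc: The steel brake disc on the gauge's spindle, 190 mm across, face 30 mm above the bench; fixed. Origin on the bench under its centre.
- spacer: Loose axle spacer, a bare metal tube standing upright, 25 mm across, 62 mm high, to be left alone; origin at the centre of its underside.
Things that resemble listed ones, but are neither listed nor needed, are in the scene too. What is shaped like the part that bears long_pointer_grip but yellow is not meant.

How it is judged:
By the outcome, as a careful person would: the job done as asked, in the order asked, and still so for the second after the job is handed in, while the arm keeps its last pose, push and grip.
It also fails if it takes over 58 s, if anything falls off the work surface, if the arm or the gripper's body presses on something with over 40 N, if the wrist force passes 120 N, or if a joint passes its speed limit or range.

### The arm

A 7-joint arm with a two-finger parallel gripper is mounted at the origin on a cart in front of the work surface, level with it; the furniture and walls round the work are solid. World frame = base frame: x ahead of the robot, y to its left, z up, the work surface at z = 0. Lengths are in mm, angles in rad, forces in N, time in s.
With the tool pointing down it reaches from about 400 to 875 mm from the base axis. Payload 6.5 kg.
Tool frame: the origin (TCP) lies at the very end of the fingers, on their centre line; the grasp point (between the pads) lies 19 mm behind it; z points along the fingers, y is the line along which they close (so a half turn about z gives the same grasp; the last joint's range is limited). The gripper opens to 85 mm and grips with 20 to 120 N. Pads are 22 mm wide; open, the fingers measure 114 mm over their backs; the gripper's body (76 mm by 85 mm) begins 54 mm behind the grasp point. The pads swing forward as they close: fully open they stand 13 mm farther back than shut.
Start: joints at [-1.272, 0.536, -0.004, 1.538, 0.003, 1.067, -0.071], TCP at [231.89, 607.221, 231.29] pointing down, gripper open.
Joint ranges: [-2.7, 2.7], [-0.37, 2.16], [-1.27, 1.26], [0.24, 2.4], [-1.31, 4.45], [0.19, 1.91], [-2.76, 2.76]. Speed limits (rad/s): [2.39, 2.39, 3.14, 3.14, 3.14, 3.14, 3.14].

### API

Orientations are given as a unit quaternion [w, x, y, z].
In Python, from bench import sensors, imaging, workorder gives the robot as it stands. The module is installed in compiled form; this text tells all that it offers.
- The arm moves only by the shell command python3 -m jog 'ROWS'. ROWS is JSON, a list that holds one entry, the list of rows, each a list of 7 numbers: the opening, from -1 (shut) to 1 (fully open), then the shift along the world's x, y, z as a fraction of full scale, then the turn, a rotation vector about the world's x, y, z as a fraction of full scale. In form: [[[gripper, tx, ty, tz, ax, ay, az], ...]]. A call has 1 to 8 rows; each row shifts and turns the commanded pose from where the row before left it; what a row does not reach is not made up. Full scale, the value 1, is 0.4 m for a shift and 360 degrees for a turn. A row lasts 1/12 s, in which the tool goes at most 41.7 mm and 7.16 degrees, less where a joint would pass 70% of its speed; a pose out of reach is approached as far as the arm can. A call with a number of a shift or a turn outside -1 to 1 is refused whole. A call with a gripper value outside its range is refused whole. The fingers move at their own pace and stop on an object; the grip force is fixed at half the most. Time passes only in rows, so rows that do not move let the fingers close. It gives the time, the measured TCP pose, the force, the opening and the grip force at its end, in the units of the state.
- sensors.state(): the state, without advancing time (a new reading comes with each control period).
- imaging.read_camera(name): name is "side" or "top" or "wrist"; returns the picture (400x640x3 uint8, blue, green, red); there is no depth.
- imaging.camera_model(name): a dict with "vfov" (degrees; the focal length in pixels is half the picture's height over the tangent of half this angle, whatever the lens; pixels are square), "cx", "cy" (the principal point, pixels), "extrinsics" (4x4, takes a point from camera to world coordinates). Camera axes: x right, y down, z forward; pixel columns grow to the right and rows downward; lengths in mm; the calibration is good to about 2 mm. The wrist camera is an equidistant fisheye: a pixel r from the principal point sees the ray r / f radians off the axis. A picture is of the moment at which its call begins: read the wrist's pose just before it. camera_model takes no time and is no camera call; for the wrist camera it gives the pose at the moment of the call.
- workorder.hand_in(): hands the job in; it is judged then, once.
The state is a dict: "t": time; "q": joint angles; "qd": joint speeds; "joint_torque": joint torques, N m; "ee_pos": TCP position; "tcp_rot": TCP orientation; "force": force on the tool from outside, world axes, zero at the start; "ft_torque": the same for the moment, N m; "width": finger opening in mm; "grip_force": force on a finger pad.
Only numpy, scipy, OpenCV 4.12 (cv2) and the standard library are available. Lean on these libraries where they do the work, as an engineer would, in place of code of your own. Each camera call takes 0.05 s, during which the arm holds its last target. There are 200 camera calls.

## Working session

There is one attempt and no reset: what is moved stays moved. The work goes in short steps, Python scripts to look and compute and a shell command to move; the robot and the scene stay as the last step left them, time stands still between calls to the robot, and variables do not carry over. Pictures are saved under pics/ and viewed, at most 10 in all, crops included, and the job is handed in when it is done.

```bash
mkdir -p pics
python3 - <<'E'
from bench import sensors, imaging
import cv2,numpy as np
s=sensors.state(); print(s)
for n in ("side","top","wrist"):
    m=imaging.camera_model(n); print(n,m["vfov"],m["cx"],m["cy"],np.round(m["extrinsics"],3).tolist())
    cv2.imwrite(f"pics/{n}0.png",imaging.read_camera(n))
E
```

```text
{'t': 0.0, 'q': array([-1.27221013,  0.537188  , -0.00444695,  1.53884016,  0.00262872,
        1.06729711, -0.07115714]), 'qd': array([ 1.55518787e-03,  9.88022127e-05,  3.22780974e-04, -1.33093094e-03,
        2.26585957e-03,  9.21994120e-04, -8.75666431e-04]), 'joint_torque': array([ 5.72018780e-04, -5.83418548e+01,  1.04914851e+00, -2.59094578e+01,
        1.24020840e-02,  9.73254384e-03,  6.47434106e-06]), 'ee_pos': array([231.68659297, 606.64667425, 230.41171739]), 'tcp_rot': array([-8.35128153e-05,  1.81316669e-01,  9.83424384e-01, -8.59461163e-04]), 'force': array([ 0.06882844,  0.28429813, -1.06215896]), 'ft_torque': array([ 0.03114203, -0.02131418, -0.02354258]), 'grip_force': 0.0, 'width': 85.33901404245253}
side 44.41250669606291 318.7626605865473 199.44448531816585 [[0.987, -0.086, 0.139, 438.04], [-0.163, -0.565, 0.809, -583.108], [0.009, -0.821, -0.572, 650.002], [0.0, 0.0, 0.0, 1.0]]
top 46.20639992392513 313.37066135903603 206.09123971973654 [[0.013, -0.978, 0.208, 342.653], [-1.0, -0.013, 0.003, 162.288], [0.0, -0.208, -0.978, 1184.593], [0.0, 0.0, 0.0, 1.0]]
wrist 65.70646984690485 326.68150873934906 198.89071197192578 [[0.356, 0.897, 0.263, 164.969], [0.934, -0.341, -0.102, 633.039], [-0.002, 0.282, -0.959, 373.057], [0.0, 0.0, 0.0, 1.0]]
```

View pics/top0.png

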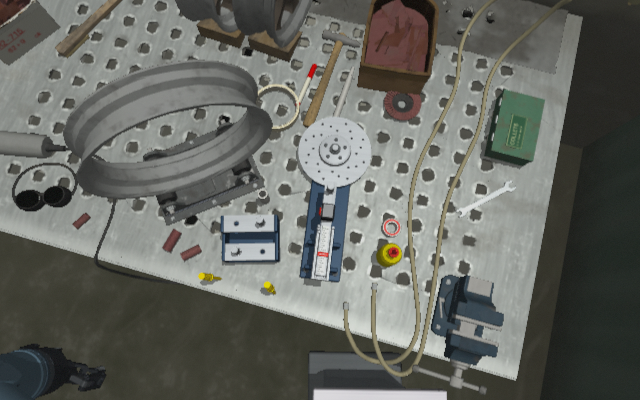

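View pics/side0.png

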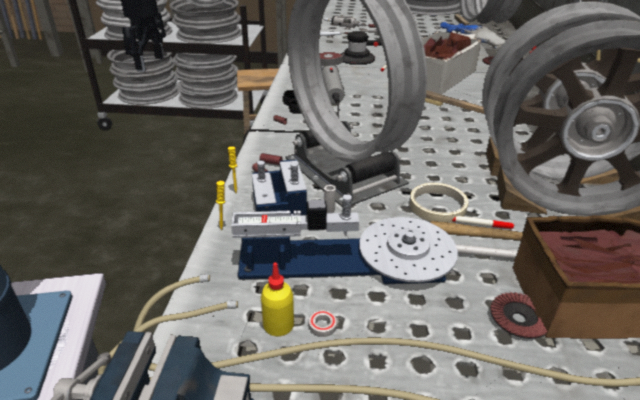

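Top view: disc (335,150), the gauge with its grip block (327,211) and red tab (322,254). The rack is at (250,238), the oiler at (390,253), the bearing at (392,227) and yellow look-alikes at (208,277) and (269,288). The side view shows the rack at (278,175), the arm pointer near (346,205) and the spacer possibly at (330,195). I'll zoom in on both.

Run:
```python
import cv2
a=cv2.imread("pics/top0.png")[170:290,210:360]; cv2.imwrite("pics/topc.png",cv2.resize(a,None,fx=5,fy=5,interpolation=cv2.INTER_CUBIC)[:600,:750])
a=cv2.imread("pics/side0.png")[145:285,220:400]; cv2.imwrite("pics/sidec.png",cv2.resize(a,None,fx=4,fy=4,interpolation=cv2.INTER_CUBIC))
```

```text
(no output)
```

View pics/topc.png

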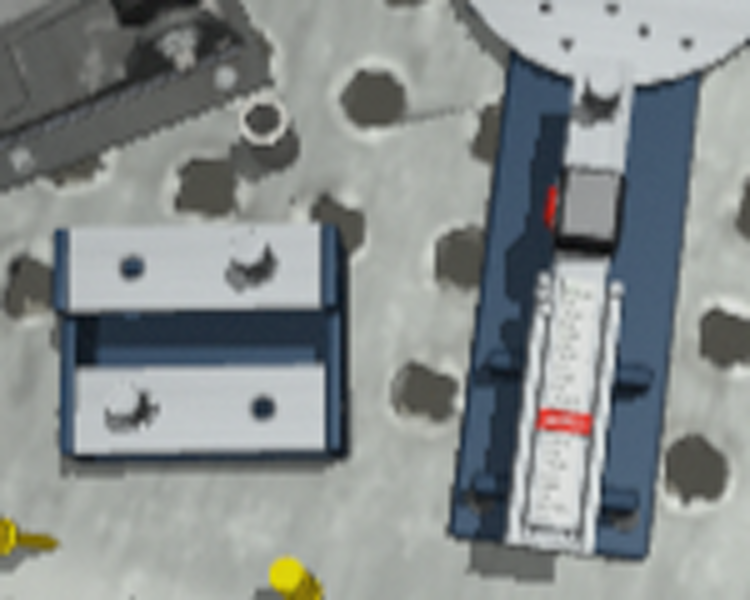

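View pics/sidec.png

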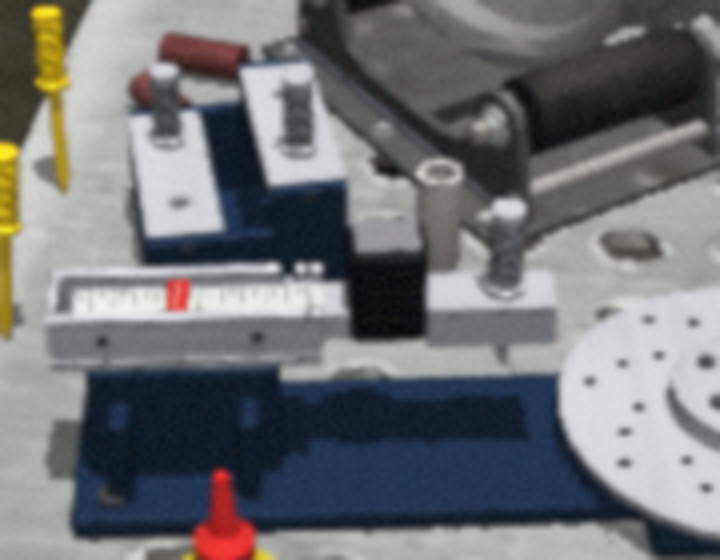

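Candidates for the pointers (top-image pixels):
- **Used short:** in the arm nose, (330,190).
- **Spare short:** low row left, (236,252).
- **Long:** high row right, (260,223). This is the steel one, and the one I want.
- **Yellow look-alikes:** (208,277) and (269,288), not meant.

The free low hole is at (262,252), and the spacer stands at (262,194). Next I'll turn these into positions.

```bash
cat > h.py <<'E'
from bench import sensors, imaging
import cv2,numpy as np
def ray(n,uv,m=None):
    m=m or imaging.camera_model(n); f=200/np.tan(np.radians(m["vfov"]/2)); E=np.array(m["extrinsics"])
    d=np.array([uv[0]-m["cx"],uv[1]-m["cy"]],float)
    if n=="wrist":
        r=np.hypot(*d); t=r/f; v=np.r_[d/r*np.sin(t),np.cos(t)]
    else: v=np.r_[d/f,1]; v/=np.linalg.norm(v)
    return E[:3,3],E[:3,:3]@v
def onz(n,uv,z,m=None):
    o,v=ray(n,uv,m); return o+v*(z-o[2])/v[2]
def tri(rays):
    A=sum(np.eye(3)-np.outer(v,v) for o,v in rays); b=sum((np.eye(3)-np.outer(v,v))@o for o,v in rays)
    return np.linalg.solve(A,b)
def proj(n,P,m=None):
    m=m or imaging.camera_model(n); f=200/np.tan(np.radians(m["vfov"]/2)); E=np.array(m["extrinsics"])
    p=E[:3,:3].T@(np.array(P,float)-E[:3,3])
    if n=="wrist": r=np.hypot(p[0],p[1]); k=f*np.arctan2(r,p[2])/r
    else: k=f/p[2]
    return np.array([m["cx"]+k*p[0],m["cy"]+k*p[1]])
E
python3 - <<'E'
from h import *
np.set_printoptions(precision=1,suppress=True)
T=lambda x,y:(210+(x-2)/5,170+(y-2)/5)
S=lambda x,y:(220+(x-1.5)/4,145+(y-1.5)/4)
for nm,c,z in [("lowhole",T(262,408),60),("highhole",T(131,267),85),("spare collar",T(132,408),62),("long collar",T(250,270),87),
 ("blk fl",T(567,170),138),("blk fr",T(622,170),138),("blk bl",T(558,243),138),("blk br",T(617,243),138),("bore",T(601,112),106),
 ("tab",T(565,422),108),("chanmouthL",T(545,272),108),("chanmouthR",T(616,283),108),("chan back L",T(512,540),108),("chan back R",T(593,550),108),
 ("bedFL",T(515,55),12),("bedBL",T(452,535),12),("bedBR",T(645,557),12),("bedFR",T(698,75),12),("disc",(335,150),30),
 ("lowplate",T(78,365),60),("lowplate",T(325,365),60),("lowplate",T(75,453),60),("lowplate",T(325,453),60)]: print(nm,onz("top",c,z))
print("side:")
for nm,c,z in [("used top",S(509,207),150),("spare top",S(165,70),106),("long top",S(299,74),131),("lowhole",S(179,202),60),("used collar",S(503,287),107),("tab",S(179,296),108),("spacer top",S(439,170),62)]: print(nm,onz("side",c,z))
E
```

```text
lowhole [469.7 287.3  60. ]
highhole [533.2 349.3  85. ]
spare collar [468.6 349.5  62. ]
long collar [532.2 292.4  87. ]
blk fl [571.7 143.2 138. ]
blk fr [572.  118.1 138. ]
blk bl [537.7 147.  138. ]
blk br [538.  120.2 138. ]
bore [607.  126.8 106. ]
tab [459.7 142.5 108. ]
chanmouthL [529.5 152.5 108. ]
chanmouthR [524.7 119.4 108. ]
chan back L [405.6 166.1 108. ]
chan back R [401.6 129.3 108. ]
bedFL [659.8 168.4  12. ]
bedBL [413.3 196.2  12. ]
bedBR [403.8 100.6  12. ]
bedFR [650.3  73.7  12. ]
disc [737.5 111.5  30. ]
lowplate [489.3 376.8  60. ]
lowplate [490.9 257.7  60. ]
lowplate [446.9 376.1  60. ]
lowplate [448.5 256.4  60. ]
side:
used top [611.1 126.3 150. ]
spare top [468.6 345.7 106. ]
long top [535.5 288.7 131. ]
lowhole [469.3 284.9  60. ]
used collar [609.6 123.8 107. ]
tab [461.2 138.1 108. ]
spacer top [611.3 291.8  62. ]
```

The bed's yaw is about -6.4° and the rack's about +0.8°. The arm goes to above the gauge nose, turning +14.5° so that the fingers close along bed y.

```bash
python3 -m jog '[[[1,0.046,-0.06,0,0,0,0.005],[1,0.046,-0.06,0,0,0,0.005],[1,0.046,-0.06,0,0,0,0.005],[1,0.046,-0.06,0,0,0,0.005],[1,0.046,-0.06,0,0,0,0.005],[1,0.046,-0.06,0,0,0,0.005],[1,0.046,-0.06,0,0,0,0.005],[1,0.046,-0.06,0,0,0,0.005]]]' && python3 -m jog '[[[1,0.046,-0.06,0,0,0,0],[1,0.046,-0.06,0,0,0,0],[1,0.046,-0.06,0,0,0,0],[1,0.046,-0.06,0,0,0,0],[1,0.046,-0.06,0,0,0,0],[1,0.046,-0.06,0,0,0,0],[1,0.046,-0.06,0,0,0,0],[1,0.046,-0.06,0,0,0,0]]]' && python3 -m jog '[[[0,0.04,-0.06,0,0,0,0],[0,0.04,-0.06,0,0,0,0],[0,0.03,-0.06,0,0,0,0],[0,0.03,-0.05,0,0,0,0],[0,0,0,0,0,0,0],[0,0,0,0,0,0,0]]]'
python3 - <<'E'
from h import *
m=imaging.camera_model("wrist"); im=imaging.read_camera("wrist"); cv2.imwrite("pics/w1.png",im)
np.save("w1.npy",m,allow_pickle=True); print(sensors.state()["ee_pos"],sensors.state()["tcp_rot"],m["extrinsics"][:3,3])
E
```

```text
t: 0.82
ee_pos: [379.7, 413.8, 231.1]
tcp_rot: [-0.0, 0.056, 0.998, -0.0]
force: [0.5, 0.3, -1.1]
width: 85.3
grip_force: 0.0
t: 1.48
ee_pos: [526.8, 221.8, 231.1]
tcp_rot: [-0.0, 0.057, 0.998, -0.0]
force: [1.3, 0.4, 0.0]
width: 85.9
grip_force: 0.0
t: 1.98
ee_pos: [582.7, 129.5, 231.0]
tcp_rot: [-0.0, 0.058, 0.998, -0.0]
force: [-0.2, 0.4, -0.4]
width: 43.0
grip_force: 0.0
[582.02804974 131.28751994 230.9804265 ] [-3.66995560e-04  5.70136720e-02  9.98373324e-01  1.07807614e-04] [511.68331936 138.53663931 373.5619445 ]
```

View pics/w1.png

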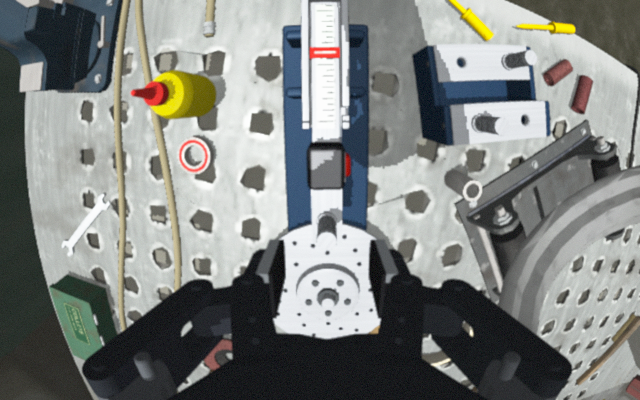

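Wrist view (+x is down): tab line (325,52), block top (327,167) with the button to its right, used pointer (327,215–240), disc (328,295). The rack is at upper right with the long pointer at (487,125) and the spare at (520,60). The free low hole is at (461,62) and the spacer at (472,190). Next comes a measurement from these.

Run:
```python
from h import *
np.set_printoptions(precision=1,suppress=True)
m=np.load("w1.npy",allow_pickle=True).item(); im=cv2.imread("pics/w1.png")
a=im[35:265,265:390]; b=im[35:165,410:560]
A=cv2.resize(a,None,fx=2.6,fy=2.6,interpolation=cv2.INTER_CUBIC);B=cv2.resize(b,None,fx=3,fy=3,interpolation=cv2.INTER_CUBIC)
c=np.zeros((600,800,3),np.uint8); c[:A.shape[0],:A.shape[1]]=A; c[:B.shape[0],340:340+B.shape[1]]=B; cv2.imwrite("pics/w1c.png",c)
hsv=cv2.cvtColor(im,cv2.COLOR_BGR2HSV); r=cv2.inRange(hsv,(0,120,80),(8,255,255))|cv2.inRange(hsv,(172,120,80),(180,255,255))
n,l,s,ce=cv2.connectedComponentsWithStats(r)
for i in range(1,n):
    if s[i,4]>30 and 290<ce[i][0]<370: print(s[i],ce[i],onz("wrist",ce[i],108,m),onz("wrist",ce[i],116,m))
print("proj used top/base",proj("wrist",(608,126,150),m),proj("wrist",(608,126,108),m))
```

```text
[309  47  31  12 241] [324.2  52.6] [461.5 142.1 108. ] [463. 142. 116.]
[345 153   6  24 114] [347.5 165.2] [560.8 150.8 108. ] [559.3 150.5 116. ]
proj used top/base [325.3 237.5] [325.5 219.1]
```

View pics/w1c.png

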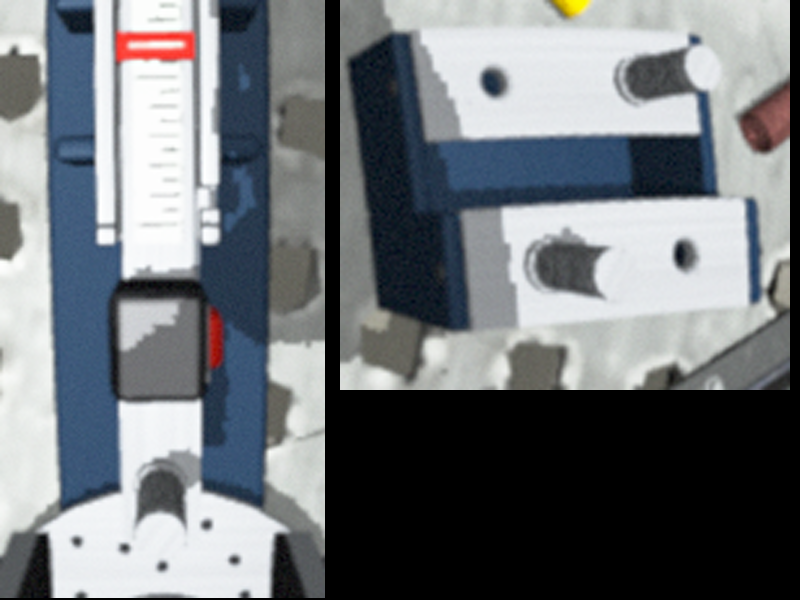

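Run:
```python
from h import *
np.set_printoptions(precision=1,suppress=True)
m=np.load("w1.npy",allow_pickle=True).item()
A=lambda x,y:(265+(x-.8)/2.6,35+(y-.8)/2.6); B=lambda x,y:(410+(x-341)/3,35+(y-1)/3)
for nm,c,z in [("used top",A(161,531),150),("used collar",A(161,478),108),("blk top",A(160,347),138),("tab",A(157,45),108),("idxL",A(106,227),108),("idxR",A(210,230),108),("lowhole",B(494,81),60),("highhole",B(684,254),85),("spare top",B(703,70),106),("long top",B(614,273),131)]: print(nm,onz("wrist",c,z,m))
```

```text
used top [609.4 126.9 150. ]
used collar [607.6 127.1 108. ]
blk top [555.7 132.8 138. ]
tab [461.  142.8 108. ]
idxL [519.2 119.2 108. ]
idxR [524.2 152.9 108. ]
lowhole [469.4 286.   60. ]
highhole [532.4 347.5  85. ]
spare top [468.8 346.3 106. ]
long top [534.1 287.7 131. ]
```

Two views agree. The bore is at (609.3,126.8), the long pointer at (534,288), the free low hole at (469.5,286), and the draw is about 61 mm. Next: over the used pointer, down to TCP z 113, and grip.

```bash
python3 -m jog '[[[0,0.034,-0.006,0,0,0,0],[0,0.034,-0.0055,0,0,0,0],[0,0,0,-0.07,0,0,0],[0,0,0,-0.07,0,0,0],[0,0,0,-0.07,0,0,0],[0,0,0,-0.05,0,0,0],[0,0,0,-0.035,0,0,0],[0,0,0,0,0,0,0]]]' && python3 -m jog '[[[-1,0,0,0,0,0,0],[-1,0,0,0,0,0,0],[-1,0,0,0,0,0,0],[-1,0,0,0,0,0,0],[-1,0,0,0,0,0,0],[-1,0,0,0,0,0,0]]]'
```

```text
t: 2.7
ee_pos: [606.3, 128.2, 109.8]
tcp_rot: [-0.003, 0.055, 0.998, -0.0]
force: [-0.9, 0.9, 0.1]
width: 42.9
grip_force: 0.0
t: 3.2
ee_pos: [610.3, 127.1, 114.6]
tcp_rot: [0.001, 0.057, 0.998, 0.0]
force: [-1.0, 0.7, 6.8]
width: 13.8
grip_force: 58.7
```

```bash
python3 -m jog '[[[-1,0,0,0.02,0,0,0],[-1,0,0,0.03,0,0,0],[-1,0,0,0.05,0,0,0],[-1,0,0,0.05,0,0,0],[-1,0,0,0.05,0,0,0],[-1,0,0,0.03,0,0,0],[-1,0,0,0,0,0,0]]]'
python3 - <<'E'
from h import *
m=imaging.camera_model("wrist"); im=imaging.read_camera("wrist"); s=imaging.read_camera("side")
st=sensors.state(); print(st["ee_pos"],st["tcp_rot"],st["width"],st["force"],m["cx"])
np.save("w2.npy",m,allow_pickle=True)
cv2.imwrite("pics/s2raw.png",s);cv2.imwrite("pics/w2raw.png",im)
c=np.zeros((480,800,3),np.uint8); A=cv2.resize(im[160:280,270:385],None,fx=3.4,fy=3.4,interpolation=cv2.INTER_CUBIC)
B=cv2.resize(s[80:240,290:400],None,fx=3,fy=3,interpolation=cv2.INTER_CUBIC); c[:A.shape[0],:A.shape[1]]=A;c[:B.shape[0],420:420+B.shape[1]]=B;cv2.imwrite("pics/c2.png",c)
E
```

```text
t: 3.78
ee_pos: [611.4, 127.0, 208.9]
tcp_rot: [0.003, 0.057, 0.998, 0.001]
force: [-0.0, -0.8, -0.7]
width: 13.9
grip_force: 58.4
[609.39425257 126.59872575 205.38162312] [1.73588977e-04 5.66740242e-02 9.98392718e-01 6.75113763e-05] 13.617857585455617 [ 0.16945628  0.27409573 -1.09744605] 326.68150873934906
```

View pics/c2.png

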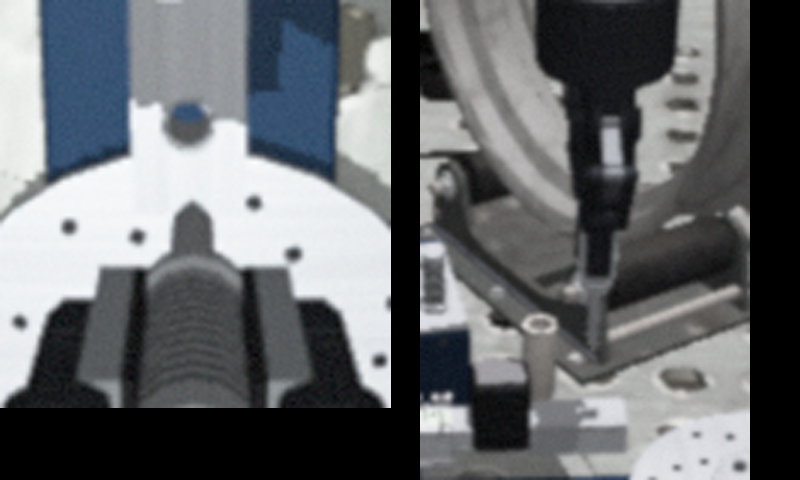

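The pointer is held straight and clear of the nose: bore in the wrist crop at (187,123), tip at (192,203).

```bash
python3 -m jog '[[[-1,-0.035,0.04,0,0,0,0],[-1,-0.05,0.06,0,0,0,0],[-1,-0.055,0.06,0,0,0,0],[-1,-0.06,0.07,0,0,0,0],[-1,-0.06,0.07,0,0,0,0],[-1,-0.055,0.06,0,0,0,0],[-1,-0.035,0.039,0,0,0,0],[-1,0,0,0,0,0,0]]]' && python3 -m jog '[[[-1,0,0,-0.05,0,0,0],[-1,0,0,-0.05,0,0,0],[-1,0,0,-0.04,0,0,0],[-1,0,0,-0.02,0,0,0],[-1,0,0,0,0,0,0],[-1,0,0,0,0,0,0]]]'
python3 - <<'E'
from h import *
np.set_printoptions(precision=1,suppress=True)
m2=np.load("w2.npy",allow_pickle=True).item()
W=lambda x,y:(270+(x-1.2)/3.4,160+(y-1.2)/3.4)
print("bore",onz("wrist",W(187,123),104,m2),"tip",onz("wrist",W(192,203),151,m2))
m=imaging.camera_model("wrist"); im=imaging.read_camera("wrist"); s=imaging.read_camera("side")
st=sensors.state(); print(st["ee_pos"],st["width"],st["force"])
np.save("w3.npy",m,allow_pickle=True); p=proj("side",(469.4,286.2,60)); print(p)
cv2.imwrite("pics/s3raw.png",s);cv2.imwrite("pics/w3raw.png",im)
x,y=int(p[0])-45,int(p[1])-60
c=np.zeros((480,800,3),np.uint8); A=cv2.resize(im[160:280,270:385],None,fx=3.4,fy=3.4,interpolation=cv2.INTER_CUBIC)
B=cv2.resize(s[y:y+90,x:x+90],None,fx=4,fy=4,interpolation=cv2.INTER_CUBIC); c[:A.shape[0],:A.shape[1]]=A;c[:B.shape[0],420:420+B.shape[1]]=B;cv2.imwrite("pics/c3.png",c);print(x,y)
E
```

```text
t: 4.55
ee_pos: [464.4, 290.7, 203.7]
tcp_rot: [-0.002, 0.053, 0.999, 0.0]
force: [0.4, 0.1, -0.5]
width: 13.9
grip_force: 58.5
t: 5.05
ee_pos: [469.5, 285.6, 140.8]
tcp_rot: [-0.0, 0.057, 0.998, -0.001]
force: [-0.4, 0.1, -0.0]
width: 14.2
grip_force: 58.5
bore [610.4 126.2 104. ] tip [613.8 127.1 151. ]
[470.1 286.4 142. ] 13.754580910410276 [-0.3 -0.5 -0.6]
[264.4 194.8]
219 134
```

View pics/c3.png

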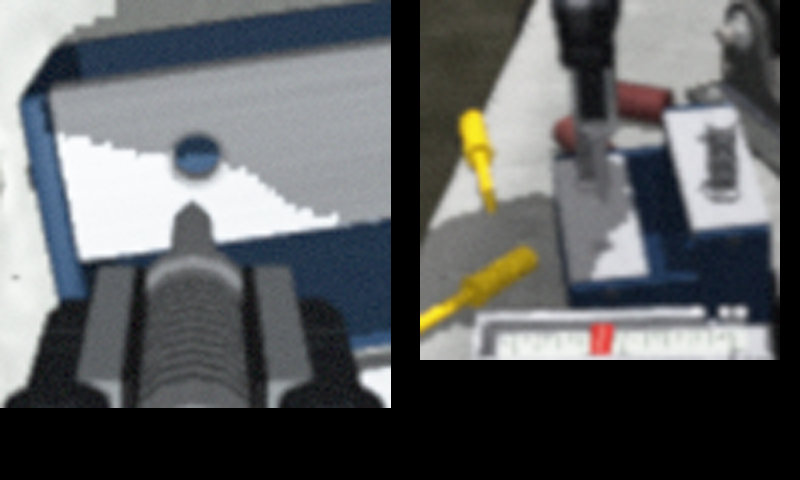

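The pointer is above the free low hole, which is at crop (197,155) with the tip at (192,203). I'll check the tip offset against the hole in the same picture.

Run:
```python
from h import *
np.set_printoptions(precision=1,suppress=True)
m=np.load("w3.npy",allow_pickle=True).item()
W=lambda x,y:(270+(x-1.2)/3.4,160+(y-1.2)/3.4)
for z in(86,88,90): print("tip",onz("wrist",W(192,203),z,m))
print("hole",onz("wrist",W(197,155),60,m))
print("collar near edge +9.5x",onz("wrist",W(194,256),133,m)+[9.5,0,0])
print(m["extrinsics"])
s=cv2.imread("pics/s3raw.png")[134:224,219:309]; 
P=(470.1,286.4); print("side proj tip expected",proj("side",(*P,88))-[219,134],"hole",proj("side",(469.4,286.2,60))-[219,134])
```

```text
tip [470.3 285.8  86. ]
tip [469.5 285.8  88. ]
tip [468.8 285.9  90. ]
hole [468.5 287.   60. ]
collar near edge +9.5x [471.4 287.2 133. ]
[[  0.1   1.    0.3 398.5]
 [  1.   -0.1  -0.  294.6]
 [ -0.    0.3  -1.  283.5]
 [  0.    0.    0.    1. ]]
side proj tip expected [45.  49.7] hole [45.4 60.8]
```

```bash
python3 -m jog '[[[-1,-0.002,0.002,-0.02,0,0,0],[-1,0,0,-0.035,0,0,0],[-1,0,0,-0.03,0,0,0],[-1,0,0,-0.03,0,0,0],[-1,0,0,-0.03,0,0,0],[-1,0,0,-0.02,0,0,0],[-1,0,0,-0.01,0,0,0],[-1,0,0,0,0,0,0]]]' && python3 -m jog '[[[-1,0,0,-0.004,0,0,0],[-1,0,0,0,0,0,0],[-1,0,0,0,0,0,0]]]'
```

```text
t: 5.82
ee_pos: [468.5, 286.8, 70.9]
tcp_rot: [-0.0, 0.057, 0.998, -0.0]
force: [-0.1, -0.5, -0.1]
width: 13.5
grip_force: 58.5
t: 6.07
ee_pos: [468.9, 287.1, 70.6]
tcp_rot: [0.0, 0.057, 0.998, 0.0]
force: [-2.5, -1.8, 10.5]
width: 14.0
grip_force: 59.8
```

Seated, with 10 N on the collar. Now to release partly, lift, and go over the long pointer.

```bash
python3 -m jog '[[[-0.1,0,0,0.003,0,0,0],[-0.1,0,0,0,0,0,0],[-0.1,0,0,0,0,0,0],[-0.1,0,0,0.03,0,0,0],[-0.1,0,0,0.06,0,0,0],[-0.1,0,0,0.06,0,0,0],[-0.1,0,0,0.06,0,0,0],[-0.1,0,0,0.03,0,0,0]]]' && python3 -m jog '[[[-0.1,0.05,0.001,0.01,0,0,0],[-0.1,0.06,0.001,0.0,0,0,0],[-0.1,0.05,0.001,0,0,0,0],[-0.1,0,0,0,0,0,0],[-0.1,0,0,0,0,0,0],[-0.1,0,0,0,0,0,0]]]'
python3 - <<'E'
from h import *
m=imaging.camera_model("wrist"); im=imaging.read_camera("wrist"); s=imaging.read_camera("side")
st=sensors.state(); print(st["ee_pos"],st["width"],st["force"])
np.save("w4.npy",m,allow_pickle=True)
cv2.imwrite("pics/s4raw.png",s);cv2.imwrite("pics/w4raw.png",im)
c=np.zeros((560,800,3),np.uint8); A=cv2.resize(im[60:280,260:395],None,fx=2.5,fy=2.5,interpolation=cv2.INTER_CUBIC)
B=cv2.resize(s[130:240,230:340],None,fx=4,fy=4,interpolation=cv2.INTER_CUBIC); c[:A.shape[0],:A.shape[1]]=A;c[:B.shape[0],360:360+B.shape[1]]=B;cv2.imwrite("pics/c4.png",c)
E
```

```text
t: 6.73
ee_pos: [470.0, 287.8, 170.5]
tcp_rot: [0.002, 0.057, 0.998, 0.001]
force: [1.2, 0.5, 0.6]
width: 38.9
grip_force: 0.0
t: 7.23
ee_pos: [531.9, 288.3, 171.0]
tcp_rot: [-0.0, 0.057, 0.998, -0.0]
force: [-0.9, 0.4, -0.1]
width: 38.3
grip_force: 0.0
[531.52582744 288.51119226 170.96207034] 38.59399397897539 [-0.72553371  0.20424754  0.20909686]
```

View pics/c4.png

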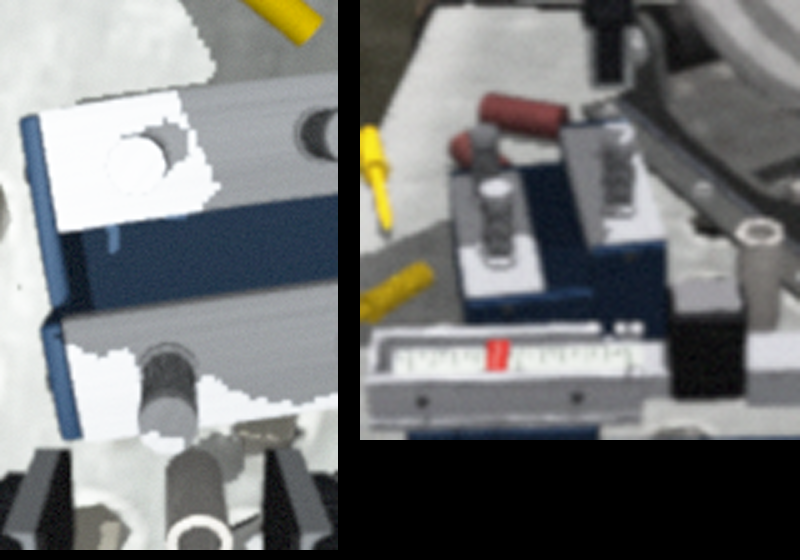

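The used pointer hangs fully seated beside the spare (side crop (497,225)). The steel long pointer is at wrist crop (166,417).

Run:
```python
from h import *
np.set_printoptions(precision=1,suppress=True)
m=np.load("w4.npy",allow_pickle=True).item()
W=lambda x,y:(260+(x-.75)/2.5,60+(y-.75)/2.5)
print(onz("wrist",W(166,415),131,m), onz("wrist",W(136,165),106,m), "collar near edge",onz("wrist",W(168,347),87,m)+[9.5,0,0])
```

```text
[531.5 288.6 131. ] [469.9 287.5 106. ] collar near edge [536.  289.7  87. ]
```

```bash
python3 -m jog '[[[-0.1,0.005,0,-0.03,0,0,0],[-0.1,0,0,-0.05,0,0,0],[-0.1,0,0,-0.05,0,0,0],[-0.1,0,0,-0.04,0,0,0],[-0.1,0,0,-0.02,0,0,0],[-0.1,0,0,0,0,0,0],[-0.1,0,0,0,0,0,0]]]' && python3 -m jog '[[[-1,0,0,0,0,0,0],[-1,0,0,0,0,0,0],[-1,0,0,0,0,0,0],[-1,0,0,0,0,0,0],[-1,0,0,0,0,0,0],[-1,0,0,0,0,0,0]]]' && python3 -m jog '[[[-1,0,0,0.02,0,0,0],[-1,0,0,0.05,0,0,0],[-1,0,0,0.06,0,0,0],[-1,0,0,0.06,0,0,0],[-1,0,0,0.06,0,0,0],[-1,0,0,0.04,0,0,0],[-1,0,0,0.01,0,0,0],[-1,0,0,0,0,0,0]]]'
```

```text
t: 7.92
ee_pos: [534.4, 288.2, 94.7]
tcp_rot: [-0.0, 0.057, 0.998, -0.0]
force: [0.1, -0.2, 0.2]
width: 38.3
grip_force: 0.0
t: 8.42
ee_pos: [535.5, 288.7, 96.1]
tcp_rot: [0.001, 0.057, 0.998, 0.001]
force: [-0.4, -0.6, 7.4]
width: 13.8
grip_force: 58.4
t: 9.08
ee_pos: [535.3, 288.5, 216.3]
tcp_rot: [0.001, 0.057, 0.998, 0.001]
force: [-0.3, 0.0, -1.0]
width: 13.7
grip_force: 59.1
```

```bash
python3 -m jog '[[[-1,0.018,-0.04,0,0,0,0],[-1,0.033,-0.07,0,0,0,0],[-1,0.038,-0.08,0,0,0,0],[-1,0.038,-0.08,0,0,0,0],[-1,0.033,-0.07,0,0,0,0],[-1,0.02,-0.04,0,0,0,0],[-1,0.0108,-0.0245,0,0,0,0],[-1,0,0,0,0,0,0]]]' && python3 -m jog '[[[-1,0,0,0,0,0,0],[-1,0,0,0,0,0,0],[-1,0,0,0,0,0,0]]]'
python3 - <<'E'
from h import *
m=imaging.camera_model("wrist"); im=imaging.read_camera("wrist"); s=imaging.read_camera("side")
st=sensors.state(); print(st["ee_pos"],st["width"],st["force"])
np.save("w5.npy",m,allow_pickle=True)
cv2.imwrite("pics/s5raw.png",s);cv2.imwrite("pics/w5raw.png",im)
c=np.zeros((480,800,3),np.uint8); A=cv2.resize(im[160:280,270:385],None,fx=3.4,fy=3.4,interpolation=cv2.INTER_CUBIC)
B=cv2.resize(s[120:240,290:385],None,fx=4,fy=4,interpolation=cv2.INTER_CUBIC); c[:A.shape[0],:A.shape[1]]=A;c[:B.shape[0],420:800]=B;cv2.imwrite("pics/c5.png",c)
E
```

```text
t: 9.75
ee_pos: [611.1, 123.2, 213.5]
tcp_rot: [-0.001, 0.059, 0.998, -0.001]
force: [0.2, 0.1, -0.7]
width: 13.8
grip_force: 59.1
t: 10.0
ee_pos: [610.1, 128.8, 214.6]
tcp_rot: [-0.0, 0.055, 0.998, 0.0]
force: [-0.8, -0.3, -1.2]
width: 14.1
grip_force: 59.1
[610.46015309 128.12274184 214.82787513] 13.929955394432584 [-0.2912216   0.32094273 -0.16389593]
```

View pics/c5.png

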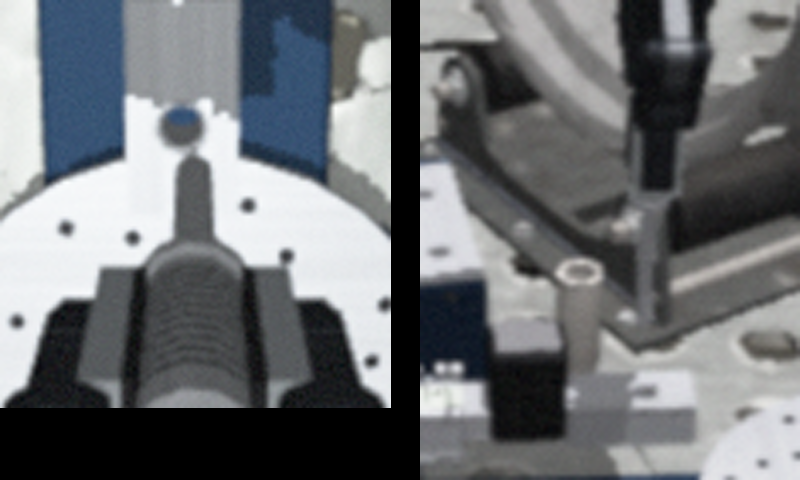

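The long pointer is above the nose: bore at crop (181,126), tip at (193,152). All ten pictures are now used, so I measure by code from here.

Run:
```python
from h import *
np.set_printoptions(precision=1,suppress=True)
m=np.load("w5.npy",allow_pickle=True).item()
W=lambda x,y:(270+(x-1.2)/3.4,160+(y-1.2)/3.4)
im=cv2.imread("pics/w5raw.png"); g=cv2.cvtColor(im,cv2.COLOR_BGR2GRAY)
x0,y0=map(int,W(181,126)); sub=g[y0-8:y0+9,x0-9:x0+10]; print(sub[::1])
for z in(133,134.5,136): print("tip",onz("wrist",W(193,153),z,m))
print("bore",onz("wrist",W(181,127),104,m))
print(sensors.state()["ee_pos"])
S=lambda x,y:(290+(x-421.5)/4,120+(y-1.5)/4)
print("side tip",onz("side",S(655,322),134.5),"bore",onz("side",S(646,391),104))
```

```text
[[163 160 145 147 150 154 155 152 153 151 153 150 151 149 153 158 170 174
  173]
 [220 199 157 150 147 159 159 155 145 141 141 141 142 151 162 193 221 226
  223]
 [241 224 171 152 159 173 178 164 149 136 130 133 146 157 181 222 241 247
  244]
 [243 233 206 188 181 191 186 162 135 123 114 122 143 150 184 221 239 247
  247]
 [245 242 237 234 213 181 155 117  97  91  91  91 101 110 144 186 224 242
  244]
 [244 244 242 230 198 147 106  89  78  74  77  79  80  78 107 144 192 231
  241]
 [243 243 239 213 164 119  90  79  77  76  77  79  78  76  87 115 168 222
  235]
 [244 242 233 196 141 100  88  78  78  81  77  81  81  78  83  99 153 203
  233]
 [242 239 228 193 137  95  84  84  81  81  83  82  87  80  83 100 136 194
  229]
 [243 237 221 183 131  92  86  90  87  87  87  85  87  87  87  93 136 188
  226]
 [243 237 220 183 136 102  89  86  88  91  88  88  88  85  84  92 138 189
  225]
 [242 237 225 187 149 109  95  85  87  85  87  89  88  86  91 107 150 204
  234]
 [242 241 231 211 171 133 105  86  86  84  89  83  87  87 102 127 172 216
  238]
 [242 242 238 228 198 156 124 106  87  87  87  86  91 109 132 160 192 222
  240]
 [244 242 242 237 218 179 149 135 119 109 108 114 120 138 166 191 216 234
  245]
 [242 241 241 241 234 216 197 183 171 164 157 158 158 148 161 202 230 242
  245]
 [242 240 241 242 241 237 231 224 212 194 186 174 167 148 159 210 237 244
  247]]
tip [608.9 129.5 133. ]
tip [608.4 129.5 134.5]
tip [608.  129.6 136. ]
bore [610.8 126.3 104. ]
[610.5 128.1 214.8]
side tip [616.7 136.  134.5] bore [611.3 124.5 104. ]
```

Run:
```python
from h import *
np.set_printoptions(precision=1,suppress=True,linewidth=200)
st=sensors.state(); m=imaging.camera_model("wrist"); im=imaging.read_camera("wrist"); s=imaging.read_camera("side")
print(st["ee_pos"],st["tcp_rot"],sensors.state()["ee_pos"]); np.save("w6.npy",m,allow_pickle=True); cv2.imwrite("pics/w6raw.png",im); cv2.imwrite("pics/s6raw.png",s)
b=cv2.imread("pics/s4raw.png"); d=cv2.absdiff(s,b).max(2)
print("exp side tip",proj("side",(*st["ee_pos"][:2],134.5)),"collar",proj("side",(*st["ee_pos"][:2],204.5)),"grasp",proj("side",(*st["ee_pos"][:2],234)),"bore",proj("side",(610.5,126.5,104)))
for y in range(166,208,2): 
    c=np.where(d[y,330:370]>25)[0]; print(y,330+c.min() if len(c) else None,330+c.max() if len(c) else None,len(c),330+np.average(np.arange(40),weights=np.where(d[y,330:370]>15,d[y,330:370],0)+1e-6))
g=cv2.cvtColor(im,cv2.COLOR_BGR2GRAY)
for y in range(200,232,3): print(y,g[y,314:340])
print("wr exp tip",proj("wrist",(*st["ee_pos"][:2],134.5),m),"collar",proj("wrist",(*st["ee_pos"][:2],204.5),m))
```

```text
[610.5 128.1 214.8] [-0.   0.1  1.   0. ] [610.7 127.4 214.9]
exp side tip [346.  202.9] collar [347.6 170.1] grasp [348.3 155.3] bore [345.5 216.8]
166 354 356 3 354.52447411902824
168 342 355 11 349.6783999885824
170 342 353 9 348.5270758825216
172 346 352 3 348.4642859608843
174 345 348 3 346.5111124395056
176 347 348 2 347.5000011764699
178 347 348 2 347.91208861007095
180 347 349 3 347.57931087467284
182 345 348 4 346.8198203027351
184 344 348 5 346.06583115161993
186 344 348 5 346.2767532432837
188 344 348 5 346.09504188511704
190 344 348 5 345.99148995889533
192 344 347 4 345.70588303965917
194 344 347 4 345.2173922353495
196 345 348 4 346.277778493827
198 346 346 1 346.05970354644563
200 346 346 1 345.9696991092733
202 None None 0 349.5
204 None None 0 349.5
206 None None 0 349.5
200 [243 239 232 210 177 147 112  92  87  89  89  89  94  95 115 151 189 223 240 244 243 243 242 243 244 243]
203 [241 241 243 241 239 234 222 199 188 184 182 180 177 194 212 230 241 246 246 245 243 242 244 243 244 243]
206 [242 239 240 242 242 245 245 243 237 208 148 110 102 106 132 171 212 236 242 
[... 254 characters left out ...]
240 240 238 238 241 244 236 166 109  88  86  91  87  89  94  89  89 106 167 227 241 242 242 241 242 242]
218 [238 238 238 238 241 242 232 160  99  87  87  87  91  91  87  83  90 100 162 225 241 241 241 242 242 241]
221 [238 240 237 237 240 242 233 152  94  87  86  88  89  93  87  86  85  96 143 218 240 241 240 240 241 241]
224 [245 245 246 245 245 242 227 144  89  87  87  90  91  92  89  86  86  90 133 217 243 244 244 242 245 243]
227 [244 244 243 244 243 239 209 133  92  87  90  88  87  89  88  89  90  86 129 211 243 244 242 244 242 241]
230 [243 243 242 234 223 201 160 111  92  95 101  97  97  91  96  92  90  86  94 125 181 224 237 241 243 242]
wr exp tip [325.8 206.7] collar [325.5 246. ]
```

Run:
```python
from h import *
np.set_printoptions(precision=1,suppress=True,linewidth=200)
m=np.load("w6.npy",allow_pickle=True).item(); im=cv2.imread("pics/w6raw.png"); g=cv2.cvtColor(im,cv2.COLOR_BGR2GRAY)
k=(g[186:203,310:338]<135).astype(np.uint8)
n,l,s,c=cv2.connectedComponentsWithStats(k); i=1+np.argmax(s[1:,4]); print(s[i],c[i]+[310,186])
P=onz("wrist",c[i]+[310,186],104,m); print("bore",P,"tip",onz("wrist",(326.3,205),134.5,m))
s6=cv2.cvtColor(cv2.imread("pics/s6raw.png"),cv2.COLOR_BGR2GRAY); print(s6[211:223,334:358])
```

```text
[  8   3  13  14 123] [323.7 195.7]
bore [610.2 126.3 104. ] tip [609.2 128.7 134.5]
[[139 167 178 177 175 172 173 171 172 177 179 176 176 176 172 170 173 169 172 172 171 172 174 172]
 [148 166 173 171 169 172 168 169 167 168 178 185 186 186 186 186 185 188 189 191 192 196 191 185]
 [136 145 142 144 146 144 146 144 140 148 182 206 210 212 212 212 210 212 214 216 217 215 210 205]
 [123 126 128 127 127 127 128 126 128 136 168 202 215 217 219 221 219 219 221 222 221 221 219 213]
 [125 123 124 122 123 124 127 129 141 156 182 200 206 207 209 212 221 219 222 219 218 220 221 217]
 [124 122 123 122 121 125 121 135 166 177 173 171 168 167 169 198 214 219 221 220 219 222 218 217]
 [124 123 123 123 125 121 125 132 151 152 135 130 122 125 140 185 211 220 218 220 221 218 217 217]
 [123 125 123 124 124 123 126 123 128 134 131 126 119 119 143 184 210 216 219 219 218 219 217 217]
 [121 121 124 123 120 121 122 122 129 148 160 160 160 163 177 200 212 217 218 218 217 216 215 213]
 [121 123 120 119 121 119 123 119 129 156 192 199 202 204 205 211 212 214 213 214 213 210 213 207]
 [117 120 116 113 115 115 118 117 132 169 191 197 196 197 198 195 197 199 199 197 194 187 183 183]
 [108 104 105 104 106 105 106 111 123 141 141 136 134 135 139 141 142 142 144 136 132 134 132 134]]
```

```bash
python3 -m jog '[[[-1,0,-0.005,0,0,0,0],[-1,0,0,-0.02,0,0,0],[-1,0,0,-0.03,0,0,0],[-1,0,0,-0.02,0,0,0],[-1,0,0,-0.012,0,0,0],[-1,0,0,-0.01,0,0,0],[-1,0,0,0,0,0,0],[-1,0,0,0,0,0,0]]]'
python3 - <<'E'
from bench import sensors
s=sensors.state(); print(s["ee_pos"],s["force"],s["ft_torque"])
E
```

```text
t: 10.87
ee_pos: [611.0, 124.4, 177.9]
tcp_rot: [-0.0, 0.057, 0.998, -0.0]
force: [-0.1, 0.6, -0.5]
width: 14.2
grip_force: 59.1
[610.98035215 124.44195278 177.8587546 ] [-0.07761557  0.64248271 -0.52098764] [-0.01054845  0.00955282 -0.05790366]
```

```bash
python3 -m jog '[[[-1,0,0.003,-0.01,0,0,0],[-1,0,0,-0.02,0,0,0],[-1,0,0,-0.03,0,0,0],[-1,0,0,-0.03,0,0,0],[-1,0,0,-0.03,0,0,0],[-1,0,0,-0.02,0,0,0],[-1,0,0,-0.01,0,0,0],[-1,0,0,0,0,0,0]]]' && python3 -m jog '[[[-1,0,0,-0.006,0,0,0],[-1,0,0,-0.003,0,0,0],[-1,0,0,0,0,0,0],[-1,0,0,0,0,0,0]]]'
```

```text
t: 11.53
ee_pos: [610.7, 125.6, 116.8]
tcp_rot: [-0.001, 0.057, 0.998, -0.0]
force: [1.3, 0.9, -1.2]
width: 13.8
grip_force: 59.1
t: 11.87
ee_pos: [611.0, 125.6, 115.1]
tcp_rot: [0.0, 0.057, 0.998, 0.0]
force: [-1.0, -0.0, 3.6]
width: 13.9
grip_force: 59.6
```

```bash
python3 -m jog '[[[-1,0,0,-0.004,0,0,0],[-1,0,0,0,0,0,0],[-0.1,0,0,0,0,0,0],[-0.1,0,0,0,0,0,0],[-0.1,0,0,0,0,0,0],[-0.1,0,0,0.03,0,0,0],[-0.1,0,0,0.05,0,0,0],[-0.1,0,0,0.06,0,0,0]]]' && python3 -m jog '[[[0.3,-0.05,0.006,0.04,0,0,0],[0.4,-0.05,0.006,0.02,0,0,0],[0.4,-0.038,0.006,0,0,0,0],[0.4,0,0,0,0,0,0],[0.4,0,0,0,0,0,0],[0.4,0,0,0,0,0,0]]]'
python3 - <<'E'
from h import *
np.set_printoptions(precision=1,suppress=True,linewidth=200)
st=sensors.state(); m=imaging.camera_model("wrist"); im=imaging.read_camera("wrist"); s=imaging.read_camera("side"); t=imaging.read_camera("top")
print(st["ee_pos"],st["width"]); np.save("w7.npy",m,allow_pickle=True)
for n,i in zip("wst",(im,s,t)): cv2.imwrite(f"pics/{n}7raw.png",i)
# seating: compare side view to the start (short pointer seated, same handle)
a=cv2.imread("pics/side0.png"); R=np.s_[190:225,335:360]
A,B=[cv2.cvtColor(i,cv2.COLOR_BGR2GRAY).astype(np.float32) for i in (a,s)]
tm=A[196:219,341:354]; r=cv2.matchTemplate(B[180:235,325:370],tm,cv2.TM_CCOEFF_NORMED); _,v,_,p=cv2.minMaxLoc(r); print("match",v,p[0]+325-341,p[1]+180-196)
# block top, wrist
hsv=cv2.cvtColor(im,cv2.COLOR_BGR2HSV); rd=cv2.inRange(hsv,(0,120,80),(8,255,255))|cv2.inRange(hsv,(172,120,80),(180,255,255))
n,l,S,ce=cv2.connectedComponentsWithStats(rd)
for i in range(1,n):
    if S[i,4]>30 and 280<ce[i][0]<380: print(S[i],ce[i],onz("wrist",ce[i],108,m),onz("wrist",ce[i],116,m))
print("block exp",proj("wrist",(555.7,132.8,138),m)); u,v=proj("wrist",(555.7,132.8,138),m).astype(int)
g=cv2.cvtColor(im,cv2.COLOR_BGR2GRAY); print(u,v); print(g[v,u-32:u+33]); print(g[v-40:v+41,u])
E
```

```text
t: 12.53
ee_pos: [609.9, 125.4, 168.8]
tcp_rot: [-0.001, 0.057, 0.998, -0.0]
force: [0.1, 0.5, 0.3]
width: 38.4
grip_force: 0.0
t: 13.03
ee_pos: [556.6, 132.6, 193.2]
tcp_rot: [0.0, 0.057, 0.998, 0.0]
force: [0.6, -0.5, 0.4]
width: 59.5
grip_force: 0.0
[556.6 132.6 193.2] 59.49919664997886
match 0.9718647599220276 0 0
[307  71  36  14 328] [323.8  77. ] [460.9 142.1 108. ] [461.8 142.  116. ]
[348 194   6  28 120] [350.1 208.8] [562.1 150.9 108. ] [559.4 150.6 116. ]
block exp [325.8 216.6]
325 216
[ 88  88  89  90  89  93  84  86  85  85  74  47  24  25  40  76 104 114 119 118 113 113 113 116 117 114 115 111 115 117 116 113 113 115 121 116 115 114 110 116 111 115 115 116 115 114 113 115 114
  99  75  36  27  64 110 100  78  60  53  70  77  79  80  82  86]
[155 158 153 143 107  52  14  18  19  17  11  24  24  19  16  20  28  34  42  59  86 106 115 117 114 115 120 115 117 117 117 115 113 116 116 111 117 118 117 117 113 116 114 117 113 115 112 130 176
 196 198 198 199 198 198 198 197 196 194 191 182 167 186 235 242 241 241 242 241 240 240 240 240 240 240 241 242 239 219 137 117]
```

The long pointer sits exactly as the short one did, with zero shift in the side view. The arm now goes down to the grip block and squeezes.

```bash
python3 -m jog '[[[0.4,0,0,-0.04,0,0,0],[0.4,0,0,-0.06,0,0,0],[0.4,0,0,-0.06,0,0,0],[0.4,0,0,-0.05,0,0,0],[0.4,0,0,-0.03,0,0,0],[0.4,0,0,0,0,0,0],[0.4,0,0,0,0,0,0]]]' && python3 -m jog '[[[-1,0,0,0,0,0,0],[-1,0,0,0,0,0,0],[-1,0,0,0,0,0,0],[-1,0,0,0,0,0,0],[-1,0,0,0,0,0,0],[-1,0,0,0,0,0,0],[-1,0,0,0,0,0,0]]]'
```

```text
t: 13.77
ee_pos: [556.0, 132.6, 96.7]
tcp_rot: [-0.0, 0.057, 0.998, -0.0]
force: [0.1, 0.1, -0.7]
width: 59.3
grip_force: 0.0
t: 14.35
ee_pos: [556.9, 131.7, 98.7]
tcp_rot: [0.001, 0.057, 0.998, -0.0]
force: [-0.9, -3.8, 6.3]
width: 28.9
grip_force: 62.6
```

```bash
python3 -m jog '[[[-1,0.006,-0.0007,0,0,0,0],[-1,0.015,-0.0017,0,0,0,0],[-1,0.025,-0.0028,0,0,0,0],[-1,0.03,-0.0033,0,0,0,0],[-1,0.025,-0.0028,0,0,0,0],[-1,0.017,-0.0019,0,0,0,0],[-1,0.006,-0.0007,0,0,0,0],[-1,0,0,0,0,0,0]]]'; python3 -m jog '[[[-1,0,0,0,0,0,0],[-1,0,0,0,0,0,0]]]'
cat > meas.py <<'E'
from h import *
import sys
np.set_printoptions(precision=2,suppress=True,linewidth=200)
u=np.array([np.cos(np.radians(-6.4)),np.sin(np.radians(-6.4)),0])
st=sensors.state(); print(st["ee_pos"],st["width"],st["force"])
for n in("wrist","side","top"):
    m=imaging.camera_model(n); im=imaging.read_camera(n); cv2.imwrite(f"pics/{sys.argv[1]}{n}.png",im)
    if n=="wrist": np.save(sys.argv[1]+"w.npy",m,allow_pickle=True)
    hsv=cv2.cvtColor(im,cv2.COLOR_BGR2HSV); rd=cv2.inRange(hsv,(0,110,80),(8,255,255))|cv2.inRange(hsv,(172,110,80),(180,255,255))
    N,l,S,ce=cv2.connectedComponentsWithStats(rd)
    for i in range(1,N):
        P=onz(n,ce[i],108,m)
        if S[i,4]>15 and np.linalg.norm(P[:2]-[515,137])<80: print(n,S[i],ce[i],P,"to index",(np.array([521.7,136,108])-P)@u)
E
python3 meas.py m1
```

```text
t: 15.02
ee_pos: [606.4, 126.4, 98.7]
tcp_rot: [0.001, 0.057, 0.998, -0.0]
force: [-3.7, -1.7, 8.3]
width: 29.3
grip_force: 62.6
t: 15.18
ee_pos: [605.9, 126.4, 98.7]
tcp_rot: [0.001, 0.057, 0.998, -0.0]
force: [-3.9, -2.8, 6.9]
width: 29.0
grip_force: 62.7
[605.91 126.42  98.73] 29.00027856468045 [-3.9  -2.77  6.92]
wrist [ 294   43   61   24 1083] [324.07  53.84] [510.26 136.79 108.  ] to index 11.4523061926271
side [288 214   6   8  35] [290.71 217.11] [509.37 135.44 108.  ] to index 12.186986380969117
top [320 231  11   5  35] [325.06 232.86] [508.82 137.26 108.  ] to index 12.942735784460563
```

```bash
cat > idx.py <<'E'
from h import *
import sys
np.set_printoptions(precision=1,suppress=True,linewidth=220)
a=np.radians(-6.4); u=np.array([np.cos(a),np.sin(a),0]); v=np.array([-u[1],u[0],0]); k=sys.argv[1]
im=cv2.imread(f"pics/{k}wrist.png"); m=np.load(k+"w.npy",allow_pickle=True).item(); g=cv2.cvtColor(im,cv2.COLOR_BGR2GRAY)
O=np.array([521.7,136,108.])
def prof(n,g,m,s,off,ch=None): 
    p=np.array([proj(n,O+u*t+v*off,m) for t in s]).astype(np.float32); return cv2.remap(g,p[:,:1],p[:,1:],cv2.INTER_LINEAR)[:,0]
s=np.arange(-16,9,.5)
print("s",s)
for off in(-20,-18.5,-17,-15.5,15.5,17,18.5,20): print(off,prof("wrist",g,m,s,off).astype(int))
# white line across the tab: redness profile
print("tab G channel")
for off in(-6,0,6): print(off,prof("wrist",im[:,:,1].copy(),m,s,off).astype(int))
gs=cv2.cvtColor(cv2.imread(f"pics/{k}side.png"),cv2.COLOR_BGR2GRAY); print("side")
for off in(-18.5,-17,-15,15,17,18.5): print(off,prof("side",gs,None,s,off).astype(int))
E
python3 idx.py m1
```

```text
s [-16.  -15.5 -15.  -14.5 -14.  -13.5 -13.  -12.5 -12.  -11.5 -11.  -10.5 -10.   -9.5  -9.   -8.5  -8.   -7.5  -7.   -6.5  -6.   -5.5  -5.   -4.5  -4.   -3.5  -3.   -2.5  -2.   -1.5  -1.   -0.5   0.    0.5   1.    1.5
   2.    2.5   3.    3.5   4.    4.5   5.    5.5   6.    6.5   7.    7.5   8.    8.5]
-20 [138 135 124 118 114 111 115 117 123 130 130 132 137 145 150 146 140 136 132 132 132 130 124 121 123 124 128 123 101  86  88 105 136 140 131 128 129 125 123 119 114  96  83  79  77  78  77  80  78  78]
-18.5 [249 250 250 250 251 250 250 250 250 250 250 250 250 251 250 250 250 250 251 251 251 251 251 251 252 251 251 239 186 123 105 163 240 252 251 251 251 251 251 252 249 222 150  92  79  77  79  78  79  77]
-17 [249 249 249 249 250 249 249 249 249 249 249 250 250 250 249 249 249 250 250 250 249 250 250 250 250 250 250 243 206 123 105 165 236 251 251 250 251 250 250 251 247 221 150  96  82  78  76  77  77  78]
-15.5 [248 248 248 248 249 249 249 249 248 249 249 249 249 248 248 249 249 249 249 249 249 249 249 250 250 249 238 209 159 107 105 164 233 252 250 250 250 250 251 250 245 211 
[... 1925 characters left out ...]
 207 214 222 226 227 228 228 223 216 210 204 202 200 197 199 202 206 210 212 215 218 221 221 222 223 224 227 228 229 231 232 235 235]
15 [110 103  94  82  72  60  52  43  34  28  27  27  27  30  37  44  50  61  74  88 102 105 107 109 110 106 101  95  93  92  91  91  94 100 106 112 111 111 110 108  99  90  81  71  61  50  40  34  31  28]
17 [105  97  88  77  67  56  49  42  35  29  29  29  29  31  37  42  47  57  68  80  91  94  96  99 101  95  89  84  81  80  78  76  80  87  93 101  98  97  97  94  88  79  72  64  54  46  36  32  30  28]
18.5 [87 81 73 64 57 48 43 37 32 27 27 26 26 27 32 36 40 47 56 64 72 75 77 79 80 75 70 66 63 62 61 58 61 66 71 76 75 75 75 74 68 62 56 50 44 38 32 29 28 26]
```

```bash
python3 -m jog '[[[-1,0.008,-0.0009,0,0,0,0],[-1,0.01,-0.0011,0,0,0,0],[-1,0.007,-0.0008,0,0,0,0],[-1,0.0023,-0.0003,0,0,0,0],[-1,0,0,0,0,0,0],[-1,0,0,0,0,0,0],[-1,0,0,0,0,0,0]]]'; python3 meas.py m2; python3 idx.py m2
```

```text
t: 15.92
ee_pos: [616.7, 125.3, 98.7]
tcp_rot: [0.0, 0.057, 0.998, -0.0]
force: [-3.9, -1.9, 7.5]
width: 29.4
grip_force: 62.6
[616.65 125.26  98.7 ] 29.422408727654165 [-3.9  -1.9   7.51]
wrist [ 295   42   60   25 1076] [324.19  53.92] [521.05 135.68 108.  ] to index 0.6071675972530883
side [294 214   6   8  37] [296.65 217.05] [520.18 133.98 108.  ] to index 1.2879164203813322
top [321 226  11   5  38] [325.63 228.05] [520.12 136.02 108.  ] to index 1.5745430086341885
s [-16.  -15.5 -15.  -14.5 -14.  -13.5 -13.  -12.5 -12.  -11.5 -11.  -10.5 -10.   -9.5  -9.   -8.5  -8.   -7.5  -7.   -6.5  -6.   -5.5  -5.   -4.5  -4.   -3.5  -3.   -2.5  -2.   -1.5  -1.   -0.5   0.    0.5   1.    1.5
   2.    2.5   3.    3.5   4.    4.5   5.    5.5   6.    6.5   7.    7.5   8.    8.5]
-20 [157 156 153 154 148 138 126 119 115 115 116 125 126 130 131 129 133 138 137 123 117 117 117 121 125 122 119 110  93  81  82  93 116 132 137 140 136 132 128 127 114  93  81  76  77  76  78  77  77  77]
-18.5 [248 247 247 248 248 248 248 248 249 248 248 248 248 248 248 248 248 247 248 248 249 249 249 250 249 250 24
[... 2401 characters left out ...]
 225 219 212 204 196 187 179 170 163 155 149 145 141 138 140 146 151 155 164 173 183 191 198 206 213 217 221 224 226 225 224 223 223]
15 [112 105  96  85  74  63  55  47  40  33  32  30  28  31  37  45  51  63  75  88 102 104 107 110 110 105  99  93  90  90  90  90  93  99 104 109 109 110 111 109  99  89  80  69  59  48  39  33  30  27]
17 [107  99  90  78  67  55  49  42  37  31  31  30  30  32  39  46  52  62  72  84  94  96  98 100 101  95  88  82  79  79  80  79  82  87  90  95  95  97  98  98  90  80  72  63  54  45  36  32  30  28]
18.5 [87 81 73 63 55 45 41 37 34 30 30 30 29 31 35 39 44 50 59 67 74 77 78 80 81 75 70 65 62 63 63 63 65 68 71 74 74 75 77 77 71 64 58 52 46 39 32 29 28 27]
```

The white line is level with the index lines in the wrist view (both at s ≈ -1.2 mm) and to within 0.3 mm in the side view. I'll check that it stays still, then hand in.

```bash
python3 -m jog '[[[-1,0,0,0,0,0,0],[-1,0,0,0,0,0,0],[-1,0,0,0,0,0,0],[-1,0,0,0,0,0,0]]]'; python3 -c "
from bench import workorder; print(workorder.hand_in())"
```

```text
t: 16.4
ee_pos: [616.6, 125.3, 98.7]
tcp_rot: [0.0, 0.057, 0.998, -0.0]
force: [-3.5, -2.3, 6.4]
width: 29.4
grip_force: 62.6
the job is handed in; nothing more can be done
None
```

The job is handed in, result not reported: the used short pointer hangs in the low row, the long one is seated in the arm, and the arm is held still with the button squeezed and the white line within about 0.3 mm of the index lines.

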